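Fit a battery pack in the cordless site lamp

TASK

The cordless site lamp is lying on its lens with its battery cover facing up. Press the cover's release tab down and slide the cover open, lay the loose battery pack flat in the bay with its grip ridge up, then press the tab again and slide the cover fully shut so that the tab springs up and latches. Leave the other things on the bench where they are.

Things in the scene. Friction and masses are not known exactly. Their poses are not given: they have to be found in the camera images.
- lamp: Site lamp lying on its lens, fixed: grey housing 200 x 140 mm (local x, y), back face 62 mm above the bench, rubber bumpers at its corners, folded steel tube stand at its +x end (to 125 mm from the origin). Origin: centre of the underside, on the bench; z up. Local +x is the way the cover slides open. Two aluminium rails along x, inner faces 51 mm either side of the middle, 74 mm above the bench.
- bay (a point): Centre of the battery bay's floor, 12 mm above the bench, 45 mm from the lamp's origin towards -x; axes as the lamp's. The bay is an open-topped pocket 62 mm (lamp x) by 86 mm (lamp y), 50 mm deep, under the shut cover. The pack lies flat in it, its 70 mm length along lamp y, either way round, 7 to 8 mm play on each side.
- cover (a joint): Black sliding plate 74 x 100 x 5 mm (lamp x, y, z), top 68 mm above the bench. Metres: 0 shut, 0.088 fully open towards lamp +x; bay clear from 0.070. Drag about 1.5 N. At each end a hidden latch blocks it after 1.5 mm unless the tab is pressed 5 mm or more (best 6 to 8). Between the ends the latch holds the tab down; at either end the tab springs up when let go and locks the cover.
- tab (a joint): Spring tab in the middle of the cover, moving with it. Metres: 0 up, 0.008 fully down; spring 3 N rising to 7 N. Grey block 30 x 44 mm (lamp x, y), 9 mm proud of the cover when up, bearing an upright ridge 12 mm thick (lamp x), 34 mm long (lamp y), 20 mm high: pinch it from above across its thickness, push down and slide.
- tab_ridge (a point): Centre of the top of the tab's ridge, 97 mm above the bench when the tab is up, 89 mm when fully pressed; moves with the cover and tab; axes as the lamp's.
- battery: Loose battery pack, about 0.35 kg, black, the ridge grey: a slab 70 x 48 x 26 mm (local x, y, z) with a grip ridge on top, 14 mm thick (x) by 38 mm long (y) by 18 mm high, 44 mm high in all. Origin: centre of its underside. Lies ridge up; pinch the ridge from above across its 14 mm: the fingers then have room in the bay.
- tape: Roll of tape lying flat, 70 mm across, 24 mm high, origin centre of its underside. Bystander: leave alone.
- carton: Small cardboard box 70 x 110 x 60 mm, origin centre of its underside. Bystander: leave alone.
- glue: Standing white bottle, 50 mm across, 115 mm high, origin centre of its underside. Bystander: leave alone.
- driver: Screwdriver with an orange handle lying on the bench. Bystander: leave alone.
Things that resemble listed ones, but are neither listed nor needed, are in the scene too. There is more than one size of the battery; the one meant has the size given above.

How it is judged (in metres and radians):
On the way, in this order (a step that is already met when the one before it is completed fails the run):
1. the cover has been slid open, uncovering the bay (value of joint cover above 0.066 m), for 0.1 s.
2. the battery pack lies flat in the bay, ridge up, let go (x of battery in the frame of bay between -0.011 and 0.011 m and y of battery in the frame of bay between -0.012 and 0.012 m and z of battery in the frame of bay below 0.004 m and angle between battery's own z axis and vertical below 0.1 rad and contact force between battery and the fingers below 0.1 N), for 0.2 s.
At the end, for the whole second after the job is handed in: The cover is fully shut (within 3 mm) with the tab sprung up (within 1.5 mm), and the battery pack lies at rest and flat on the bay's floor (within 4 mm and 0.1 rad, origin within 11 mm of the bay's centre in lamp x, 12 mm in lamp y), ridge up (value of joint cover below 0.003 m and value of joint tab below 0.0015 m and x of battery in the frame of bay between -0.011 and 0.011 m and y of battery in the frame of bay between -0.012 and 0.012 m and z of battery in the frame of bay below 0.004 m and angle between battery's own z axis and vertical below 0.1 rad and linear speed of battery below 0.01 m/s); the robot touches nothing.
It fails at once if a bystander (tape, carton, glue bottle or screwdriver) is moved more than 30 mm or the bottle is tipped (distance of any of tape, carton, glue, driver from where it was at the start of the episode above 0.03 m or angle between glue's own z axis and vertical above 0.5 rad).
It also fails if it takes over 67 s, if anything falls off the work surface, if the arm or the gripper's body presses on something with over 40 N, if the wrist force passes 120 N, or if a joint passes its speed limit or range.

ROBOT

A 7-joint arm with a two-finger parallel gripper is mounted at the origin on the work surface. World frame = base frame: x ahead of the robot, y to its left, z up, the work surface at z = 0. Lengths are in m, angles in degrees, forces in N, time in s.
With the tool pointing down it reaches from about 0.4 to 0.9 m from the base axis. Payload 5.5 kg.
Tool frame: the origin (TCP) lies midway between the tips of the shut fingers; the grasp point (between the pads) lies 19 mm behind it (ctrl.tcp_to_grasp is the distance from the TCP to the grasp point, in m); z points along the fingers, y is the line along which they close (so a half turn about z gives the same grasp; the last joint's range is limited). The gripper opens to 92 mm and grips with 3 to 60 N. Pads are 19 mm wide; open, the fingers measure 130 mm over their backs; the gripper's body (75 mm by 190 mm) begins 47 mm behind the grasp point.
Start: joints at [79.022, 28.699, -24.465, 88.831, 12.651, 65.22, -12.049], TCP at [0.286, -0.584, 0.227] pointing down, gripper open.
Joint ranges: [-164.97, 164.97], [-17.58, 116.51], [-87.97, 89.64], [11.32, 138.91], [-80.73, 260.73], [10.89, 115.49], [-147.41, 147.41]. Speed limits (degrees/s): [147.25, 147.25, 180, 180, 180, 180, 180].

INTERFACE

Orientations are given as [roll, pitch, yaw] about the fixed x, y, z axes, in that order (R = Rz(yaw) Ry(pitch) Rx(roll)).
In Python, from cell import ctrl gives the robot as it stands.
- The arm moves only by the shell command python3 -m handwheel 'ROWS'. ROWS is JSON, one flat list of numbers, 7 for each row, row after row: the turn, a rotation vector about the tool's x, y, z in degrees, then the shift along the tool's x, y, z in m, then the opening, from 0 (shut) to 1 (fully open). A call has exactly 5 rows; each row is the pose to reach, as a shift and turn from the pose commanded when the call began, along the tool's axes at that moment; what a row does not reach only later rows make up. A row lasts 1/10 s, in which the tool goes at most 50 mm and 8.59 degrees, less where a joint would pass 70% of its speed; a pose out of reach is approached as far as the arm can. A call with a gripper value outside its range is refused whole. The fingers move at their own pace and stop on an object; the grip force is fixed at half the most. Time passes only in rows, so rows that repeat a pose let the fingers close, or fill a call up. It gives the time, the measured TCP pose, the force, the opening and the grip force at its end, in the units of the state.
- ctrl.read_state(): the state, without advancing time (a new reading comes with each control period).
- ctrl.snapshot(name): name is "scene" or "side" or "wrist"; returns a dict with "img" (384x512x3 uint8, red, green, blue), "fx", "fy", "cx", "cy" (pixels), "R" (3x3) and "t" (3): a world point X has camera coordinates R X + t; the wrist camera has in their place "T_tool_cam" (4x4, takes a point from camera to tool coordinates, whose origin is the TCP and whose axes are the flange's). Camera axes: x right, y down, z forward; pixel columns grow to the right and rows downward; lengths in m; the calibration is good to about 2 mm. A picture is of the moment at which its call begins: read the wrist's pose just before it. There is no depth.
- ctrl.finish_job(): hands the job in; it is judged then, once.
Trained networks look in a picture, given as the dict that the camera call returned (one of the last four; its "shot" number tells which), for a name from the list of things; names that differ only in an ending like _2 or _b are one class to them, and where a whole thing is asked for, a point or a joint stands for the part that bears it (a point fixed in the world has none). Each returns a list of dicts, best first, with "p" (0 to 1); they miss things now and then, are a little off and sometimes report something else, mostly with a low value. They report only what shows in the picture. A call takes as long as a camera call. They do not tell look-alikes from the thing itself.
- ctrl.trace(thing, picture): "pixels" (384x512 bool, what is visible of it).
- ctrl.tip_of(thing, picture): "at" ([x, y, z] in m, in world coordinates, good to about 4 mm: a listed point, or the origin of a listed thing).
The state is a dict: "time_s": time; "joints": joint angles; "qvel": joint speeds; "joint_efforts": joint torques, N m; "tcp_pos": TCP position; "tcp_rot": TCP orientation; "contact_force": force on the tool from outside, world axes, zero at the start; "wrist_torque": the same for the moment, N m; "finger_gap": opening from 0.0 (shut) to 1.0 (fully open); "grip_force": force on a finger pad.
Only numpy, scipy, OpenCV 4.12 (cv2) and the standard library are available. Lean on these libraries where they do the work, as an engineer would, in place of code of your own. Each camera call takes 0.05 s, during which the arm holds its last target. There are 200 camera calls.

## Working session

There is one attempt and no reset: what is moved stays moved. The work goes in short steps, Python scripts to look and compute and a shell command to move; the robot and the scene stay as the last step left them, time stands still between calls to the robot, and variables do not carry over. Pictures are saved under pics/ and viewed, at most 10 in all, crops included, and the job is handed in when it is done.

```bash
mkdir -p pics; ls
cat > h.py <<'E'
from cell import ctrl
import numpy as np, cv2
from scipy.spatial.transform import Rotation as Ro
def cam(s,st):
    if 'R' in s and s.get('R') is not None: return np.array(s['R']),np.array(s['t'])
    Tw=np.eye(4);Tw[:3,:3]=Ro.from_euler('xyz',st['tcp_rot'],degrees=True).as_matrix();Tw[:3,3]=st['tcp_pos']
    M=np.linalg.inv(Tw@np.array(s['T_tool_cam']));return M[:3,:3],M[:3,3]
def ray(s,R,t,uv,z):
    d=R.T@np.array([(uv[0]-s['cx'])/s['fx'],(uv[1]-s['cy'])/s['fy'],1]);c=-R.T@t
    return c+d*(z-c[2])/d[2]
def proj(s,R,t,X):
    c=R@np.array(X)+t;return [s['fx']*c[0]/c[2]+s['cx'],s['fy']*c[1]/c[2]+s['cy']]
def snap(n,f=None):
    st=ctrl.read_state();s=ctrl.snapshot(n);R,t=cam(s,st)
    if f: cv2.imwrite('pics/'+f,s['img'][:,:,::-1])
    return s,R,t,st
E
python3 - <<'E'
from h import *
st=ctrl.read_state();print(st['tcp_pos'],st['tcp_rot'],st['time_s'],ctrl.tcp_to_grasp)
ims=[]
for n in ['scene','side']:
    s,R,t,_=snap(n);ims.append(s['img'])
    for th in ['lamp','cover','tab_ridge','bay','battery','tape','carton','glue','driver']:
        try:
            for r in ctrl.tip_of(th,s): print(n,th,round(r['p'],2),np.round(r['at'],3),np.round(proj(s,R,t,r['at'])))
        except Exception as e: print(n,th,e)
cv2.imwrite('pics/a.png',cv2.resize(ims[0],(800,600))[:,:,::-1])
cv2.imwrite('pics/b.png',cv2.resize(ims[1],(800,600))[:,:,::-1])
E
```

```text
pics
[ 0.2851621  -0.58331851  0.22568291] [-1.79886191e+02 -3.44559960e-03  2.60589595e+01] 0.0 0.0188
scene lamp 0.88 [ 0.524 -0.196 -0.002] [141. 202.]
scene cover it knows: battery, bay, carton, driver, glue, lamp, tab_ridge, tape
scene tab_ridge 0.75 [ 0.502 -0.155  0.098] [152. 169.]
scene battery 0.89 [0.554 0.189 0.002] [297. 209.]
scene battery 0.81 [0.403 0.179 0.002] [288. 162.]
scene battery 0.62 [0.514 0.324 0.001] [349. 195.]
scene battery 0.19 [ 0.785 -0.037  0.001] [201. 298.]
scene tape 0.62 [ 0.387  0.013 -0.003] [225. 160.]
scene carton 0.82 [0.75  0.22  0.002] [319. 280.]
scene driver 0.81 [ 0.784 -0.039 -0.001] [200. 298.]
side lamp 0.62 [ 0.519 -0.195 -0.   ] [285. 168.]
side cover it knows: battery, bay, carton, driver, glue, lamp, tab_ridge, tape
side tab_ridge 0.66 [ 0.501 -0.156  0.095] [292. 147.]
side bay 0.25 [ 0.778 -0.038 -0.006] [187. 197.]
side battery 0.91 [0.521 0.326 0.001] [276. 319.]
side battery 0.86 [ 0.556  0.193 -0.001] [262. 264.]
side battery 0.86 [0.407 0.182 0.003] [334. 263.]
side tape 0.88 [ 0.379  0.013 -0.004] [339. 215.]
side carton 0.85 [ 0.749  0.222 -0.004] [169. 270.]
side glue 0.81 [ 0.762 -0.229  0.002] [208. 160.]
side driver 0.95 [ 0.782 -0.037 -0.001] [186. 196.]
side driver 0.48 [ 0.749  0.224 -0.002] [169. 270.]
```

View pics/a.png

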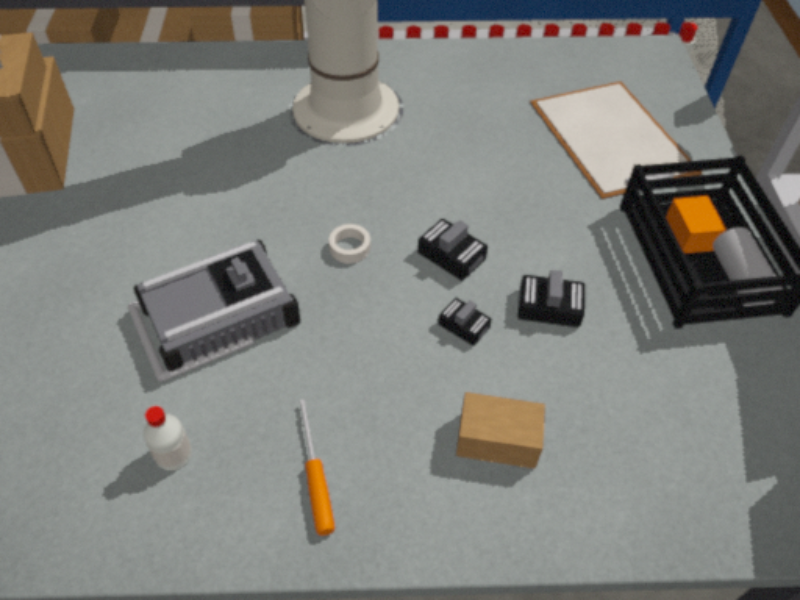

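View pics/b.png

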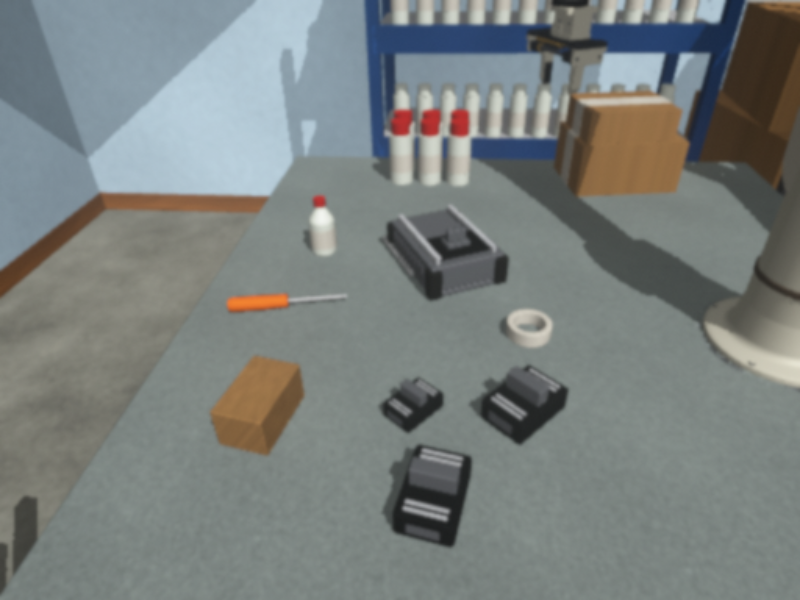

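Scene view (800x600): three battery look-alikes: A (453,247), B (552,300), C small (465,320). The lamp is at (215,305), with its tab at (240,272) and tape at (349,244). I'll fit the given shape with a free scale to each pack's mask in both views, and check a crop.

```bash
cat >> h.py <<'E'
def boxes(kind,sc=1):
    L=[(0,0,0,70,48,26),(0,0,26,14,38,18)] if kind=='bat' else [(0,0,0,200,140,62),(0,54,62,200,6,12),(0,-54,62,200,6,12)]
    out=[]
    for cx,cy,z,a,b,c in L:
        out.append(np.array([[cx+i*a/2,cy+j*b/2,z+k*c] for i in(-1,1) for j in(-1,1) for k in(0,1)])*sc/1000)
    return out
def sil(s,R,t,x,y,yaw,sc=1,kind='bat',z0=0,up=4):
    m=np.zeros((384*up,512*up),np.uint8);M=Ro.from_euler('z',yaw).as_matrix()
    for b in boxes(kind,sc):
        P=(b@M.T+[x,y,z0])@R.T+t
        uv=np.c_[P[:,0]/P[:,2]*s['fx']+s['cx'],P[:,1]/P[:,2]*s['fy']+s['cy']]
        cv2.fillConvexPoly(m,cv2.convexHull(((uv+.5)*up-.5).round().astype(np.int32)),1)
    return m
def fit(views,x,y,kind='bat',yaws=None,fs=True):
    from scipy.optimize import minimize
    up=4
    V=[(s,R,t,cv2.resize(k.astype(np.uint8),None,fx=up,fy=up,interpolation=cv2.INTER_NEAREST)) for s,R,t,k in views]
    def c(p):
        e=0
        for s,R,t,k in V:
            m=sil(s,R,t,p[0]/100,p[1]/100,p[2],p[3] if fs else 1,kind);e+=1-(m&k).sum()/((m|k).sum()+1)
        return e/len(V)
    best=None
    for w in (np.arange(0,np.pi,np.pi/6) if yaws is None else yaws):
        p0=np.array([x*100,y*100,w,1.])
        r=minimize(c,p0,method='Nelder-Mead',options=dict(initial_simplex=np.vstack([p0]+[p0+np.eye(4)[i]*[.8,.8,.2,.1][i] for i in range(4)]),maxiter=150))
        if best is None or r.fun<best.fun: best=r
    return best
E
python3 - <<'E'
from h import *
V=[]
for n in ['scene','side']:
    s,R,t,_=snap(n);V.append((s,R,t,[r for r in ctrl.trace('battery',s) if r['p']>.3],ctrl.trace('lamp',s)))
for name,(x,y) in dict(A=(.405,.18),B=(.517,.325),C=(.555,.191)).items():
    vs=[]
    for s,R,t,ms,_ in V:
        u=proj(s,R,t,[x,y,.015])
        k=min(ms,key=lambda r:np.hypot(*(np.argwhere(r['pixels']).mean(0)[::-1]-u)))
        vs.append((s,R,t,k['pixels']))
    b=fit(vs,x,y); print(name,np.round(b.x,3),'yaw',round(np.degrees(b.x[2]),1),'1-iou',round(b.fun,3))
vs=[(s,R,t,l[0]['pixels']) for s,R,t,_,l in V]
b=fit(vs,.522,-.195,'lamp',[-1.1]); print('lamp',np.round(b.x,3),np.degrees(b.x[2]),b.fun)
s=V[0][0]; cv2.imwrite('pics/c.png',cv2.resize(s['img'][120:230,250:400],(750,550),interpolation=2)[:,:,::-1])
E
```

```text
A [40.562 17.951  0.822  1.376] yaw 47.1 1-iou 0.517
B [51.934 32.791  1.371  1.378] yaw 78.6 1-iou 0.038
C [55.242 18.786  0.875  0.953] yaw 50.2 1-iou 0.046Traceback (most recent call last):
  File "<stdin>", line 12, in <module>
IndexError: list index out of range
```

Fits: C has scale 0.95 (the listed size), while A and B are about 1.38 times too big, so C is the one. Next I'll move towards the lamp and take close pictures.

```bash
python3 -m handwheel '[0,0,0,0.038,-0.029,-0.01,1, 0,0,0,0.076,-0.058,-0.02,1, 0,0,0,0.114,-0.087,-0.03,1, 0,0,0,0.152,-0.116,-0.04,1, 0,0,0,0.19,-0.145,-0.05,1]' && python3 -m handwheel '[0,0,0,0.038,-0.029,-0.01,1, 0,0,0,0.076,-0.058,-0.02,1, 0,0,0,0.114,-0.087,-0.03,1, 0,0,0,0.152,-0.116,-0.04,1, 0,0,0,0.16,-0.145,-0.05,1]'
python3 - <<'E'
from h import *
st=ctrl.read_state();print(st['tcp_pos'],st['tcp_rot'],st['time_s'])
s,R,t,st=snap('wrist','d0.png');im=s['img'].copy()
for th in ['lamp','tab_ridge','bay','battery']:
    for r in ctrl.tip_of(th,s): print(th,round(r['p'],2),np.round(r['at'],3),np.round(proj(s,R,t,r['at'])))
print(s['fx'],s['T_tool_cam'])
s2,_,_,_=snap('scene')
c=cv2.resize(s2['img'][120:230,250:400],(400,300),interpolation=2)
cv2.imwrite('pics/d.png',np.vstack([cv2.resize(im,(400,300)),c])[:,:,::-1])
E
```

```text
time_s: 1.7
tcp_pos: [0.3932, -0.3684, 0.2774]
tcp_rot: [180.0, -0.0, 26.1]
contact_force: [0.2, 0.2, 0.7]
finger_gap: 1.001
grip_force: 0.0
time_s: 2.2
tcp_pos: [0.4753, -0.1652, 0.3277]
tcp_rot: [-180.0, -0.2, 26.4]
contact_force: [-0.1, 0.9, -0.1]
finger_gap: 0.997
grip_force: 0.0
[ 0.47531346 -0.16517795  0.32766003] [-179.99434834   -0.18446268   26.36868232] 2.2
lamp 0.69 [ 0.524 -0.193  0.002] [280. 132.]
tab_ridge 0.86 [ 0.501 -0.153  0.097] [250. 142.]
battery 0.57 [ 0.408  0.179 -0.002] [24. 90.]
309.5255000354951 [[ 9.65586954e-04 -9.56724073e-01 -2.90995045e-01  7.95997926e-02]
 [ 9.99999374e-01  1.08851365e-03 -2.60557217e-04  4.65541110e-05]
 [ 5.66033439e-04 -2.90994611e-01  9.56724525e-01 -1.57267219e-01]
 [ 0.00000000e+00  0.00000000e+00  0.00000000e+00  1.00000000e+00]]
```

View pics/d.png

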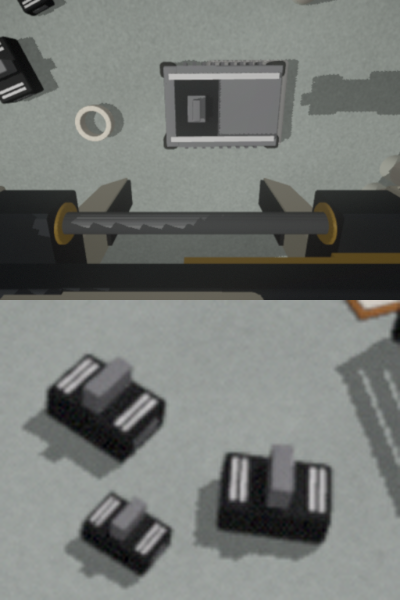

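Wrist view (400-wide): lamp cover at (197,108) with its ridge at (196,108), rails at rows 75 and 140. In the crop, A and B are clearly bigger than C (bottom left). Next: precise lamp yaw from the rails.

Run:
```python
from h import *
s,R,t,st=snap('wrist');im=s['img'].astype(int)
g=im.min(2)
P={}
for nm,(a,b) in dict(top=(85,110),bot=(165,195)).items():
    pts=[]
    for c in range(222,352):
        col=g[a:b,c]; w=np.clip(col-150,0,None)
        if w.sum()>60: pts.append((c,a+(w*np.arange(b-a)).sum()/w.sum()))
    pts=np.array(pts,np.float32)
    W=np.array([ray(s,R,t,p,.074)[:2] for p in pts])
    vx,vy,x0,y0=cv2.fitLine(W.astype(np.float32),cv2.DIST_HUBER,0,.001,.001).ravel()
    print(nm,len(pts),np.degrees(np.arctan2(vy,vx)),x0,y0); P[nm]=np.array([x0,y0])
d=np.array([vx,vy]); n=np.array([-d[1],d[0]]);print('sep',n@(P['top']-P['bot']),'mid', (P['top']+P['bot'])/2)
for r in ctrl.tip_of('tab_ridge',s): print('lat off of ridge',n@(np.array(r['at'])[:2]-(P['top']+P['bot'])/2),r['at'])
# ridge mask: tab trace
for r in ctrl.trace('tab_ridge',s)[:1]:
    ys,xs=np.nonzero(r['pixels']);print(xs.min(),xs.max(),ys.min(),ys.max())
cv2.imwrite('pics/e.png',cv2.resize(s['img'][70:200,200:370],(785,600),interpolation=2)[:,:,::-1])
```

```text
top 130 -63.14074 0.5718212 -0.17372814
bot 126 -63.102448 0.46908832 -0.2031323
sep 0.104921274 mid [ 0.52045476 -0.18843022]
lat off of ridge -0.0016395541633903814 [0.5011, -0.1539, 0.0967]
236 260 116 152
```

View pics/e.png

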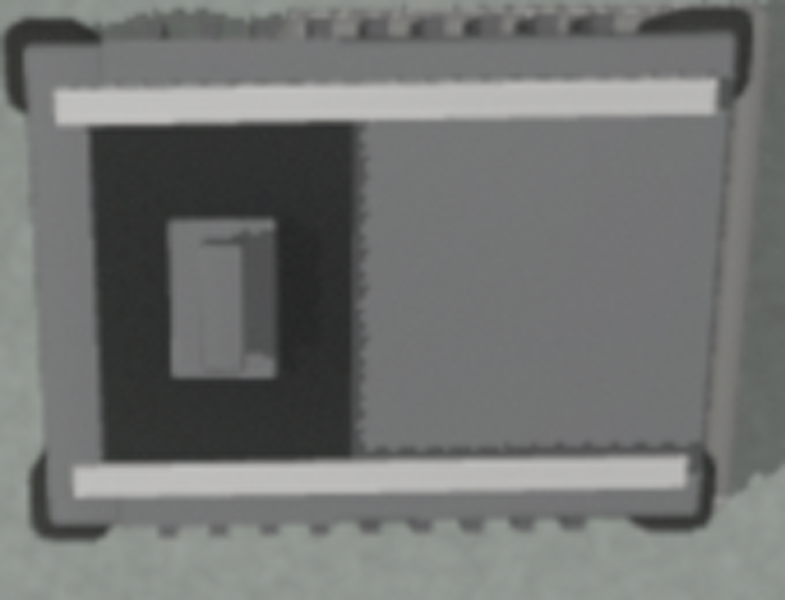

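Close view: shut cover's black plate at crop x 92–355, ridge top about (223,304), rails at rows 102 and 478. I'll compute checks from those edges.

Run:
```python
from h import *
s,R,t,st=snap('wrist')
f=lambda u,v,z: ray(s,R,t,((u+.5)/4.618+200-.5,(v+.5)/4.615+70-.5),z)[:2]
th=np.radians(-63.1);ex=np.array([np.cos(th),np.sin(th)]);ey=np.array([-ex[1],ex[0]])
for n,p in dict(ridge=f(223,304,.097),plL=f(98,290,.068),plR=f(355,290,.068),railT=f(222,124,.074),railB=f(222,463,.074),blkL=f(170,298,.077),blkR=f(276,298,.077)).items(): print(n,np.round(p,4),'ex',round(p@ex,4),'ey',round(p@ey,4))
a=ctrl.tip_of('tab_ridge',s)[0]['at'];print(a, np.array(a)[:2]@ex,np.array(a)[:2]@ey)
T=Ro.from_euler('xyz',st['tcp_rot'],degrees=True)
print(st['tcp_pos'],st['tcp_rot'])
p=f(223,304,.097);print('shift tool',T.inv().apply([*(p),.13]-np.array(st['tcp_pos'])))
```

```text
ridge [ 0.5037 -0.1528] ex 0.3641 ey 0.3801
plL [ 0.4886 -0.1201] ex 0.3281 ey 0.3814
plR [ 0.5208 -0.1863] ex 0.4018 ey 0.3802
railT [ 0.545  -0.1323] ex 0.3645 ey 0.4262
railB [ 0.4597 -0.1736] ex 0.3628 ey 0.3314
blkL [ 0.4966 -0.1395] ex 0.3491 ey 0.3797
blkR [ 0.5096 -0.1663] ex 0.3789 ey 0.3793
[0.4996, -0.1531, 0.0987] 0.3625705825547249 0.376274291795131
[ 0.47209621 -0.17105343  0.3262476 ] [-1.79964674e+02  2.77014149e-02  2.59114400e+01]
shift tool [ 0.0365049  -0.00249537  0.19623155]
```

```bash
python3 -m handwheel '[0,0,-1,0.009,-0.001,0.048,0.6, 0,0,-1,0.018,-0.002,0.096,0.6, 0,0,-1,0.027,-0.002,0.144,0.6, 0,0,-1,0.0344,-0.002,0.185,0.6, 0,0,-1,0.0344,-0.002,0.185,0.6]'
python3 - <<'E'
from h import *
s,R,t,st=snap('wrist');
for i in range(3):
    st=ctrl.read_state();print(st['tcp_pos'],st['tcp_rot'])
    s,R,t,st=snap('wrist')
r=ctrl.tip_of('tab_ridge',s);print(r)
cv2.imwrite('pics/f.png',s['img'][:,:,::-1])
E
```

```text
time_s: 3.25
tcp_pos: [0.4987, -0.1513, 0.1362]
tcp_rot: [-179.5, 0.4, 27.1]
contact_force: [-1.2, 0.8, 0.9]
finger_gap: 0.626
grip_force: 0.0
[ 0.50051677 -0.1519165   0.1392805 ] [-179.67937191    0.2140848    27.09196053]
[ 0.50235578 -0.15261111  0.14163016] [-1.79892805e+02  4.40195030e-02  2.70653334e+01]
[ 0.50350325 -0.15312051  0.14309956] [ 1.79952085e+02 -6.73564323e-02  2.70383651e+01]
[{'at': [0.5002, -0.1528, 0.0964], 'p': 0.97}]
```

View pics/f.png

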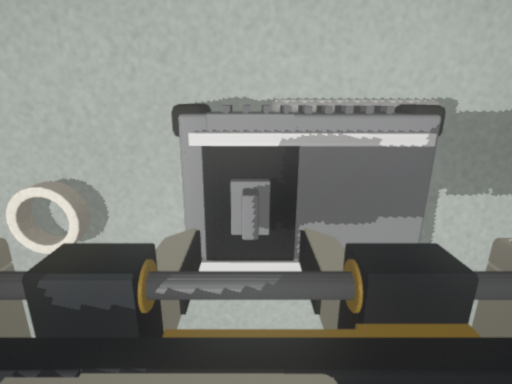

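Run:
```python
from h import *
s,R,t,st=snap('wrist');st=ctrl.read_state();R,t=cam(s,st)
print(s['cx'],s['cy'],st['tcp_pos'],st['tcp_rot'],proj(s,R,t,st['tcp_pos']))
im=s['img']
T=Ro.from_euler('xyz',st['tcp_rot'],degrees=True)
for n,u,v,z in [('ridge',250,214,.097),('blkL',231,207,.077),('blkR',270,207,.077),('plL',203,207,.068),('plR',298,207,.068)]:
    p=ray(s,R,t,(u,v),z); print(n,np.round(p,4),np.round(T.inv().apply(p-np.array(st['tcp_pos'])),4))
k=ctrl.trace('tab_ridge',s)[0]['pixels'];ys,xs=np.nonzero(k);print(xs.min(),xs.max(),ys.min(),ys.max(),[ (y,np.nonzero(k[y])[0].min(),np.nonzero(k[y])[0].max()) for y in (185,200,215,230)])
```

```text
249.79231764507725 193.17118352992995 [ 0.50410731 -0.15368139  0.14419118] [ 1.79793382e+02 -1.44421956e-01  2.70128706e+01] [np.float64(249.71987496831136), np.float64(247.35269824903517)]
ridge [ 0.5062 -0.153   0.097 ] [0.0021 0.0002 0.0472]
blkL [ 0.498  -0.1409  0.077 ] [ 0.0002 -0.0144  0.0671]
blkR [ 0.5116 -0.1676  0.077 ] [0.0002 0.0155 0.0672]
plL [ 0.4848 -0.1219  0.068 ] [-0.003  -0.0374  0.076 ]
plR [ 0.5193 -0.1895  0.068 ] [-0.003   0.0385  0.0763]
229 268 179 239 [(185, np.int64(229), np.int64(268)), (200, np.int64(229), np.int64(267)), (215, np.int64(230), np.int64(267)), (230, np.int64(230), np.int64(267))]
```

```bash
python3 -m handwheel '[0,0,0,0,0,0.03,0.5, 0,0,0,0,0,0.055,0.5, 0,0,0,0,0,0.063,0.5, 0,0,0,0,0,0.063,0.5, 0,0,0,0,0,0.063,0.5]';python3 -m handwheel '[0,0,0,0,0,0,0, 0,0,0,0,0,0,0, 0,0,0,0,0,0,0, 0,0,0,0,0,0,0, 0,0,0,0,0,0,0]'
```

```text
time_s: 4.1
tcp_pos: [0.5036, -0.1529, 0.08]
tcp_rot: [179.9, -0.1, 27.1]
contact_force: [0.6, 0.1, 0.3]
finger_gap: 0.501
grip_force: 0.0
time_s: 4.6
tcp_pos: [0.5031, -0.1536, 0.079]
tcp_rot: [179.9, -0.0, 27.0]
contact_force: [0.0, 0.1, -2.2]
finger_gap: 0.129
grip_force: 30.0
```

```bash
python3 -m handwheel '[0,0,0,0,0,0.003,0, 0,0,0,0,0,0.006,0, 0,0,0,0,0,0.0075,0, 0,0,0,0,0,0.0075,0, 0,0,0,0,0,0.0075,0]';python3 -m handwheel '[0,0,0,0,0.004,0,0, 0,0,0,0,0.01,0,0, 0,0,0,0,0.018,0,0, 0,0,0,0,0.026,0,0, 0,0,0,0,0.03,0,0]'
```

```text
time_s: 5.1
tcp_pos: [0.5031, -0.1534, 0.0716]
tcp_rot: [179.9, -0.0, 27.0]
contact_force: [-1.0, -2.4, 6.0]
finger_gap: 0.131
grip_force: 30.0
time_s: 5.6
tcp_pos: [0.5162, -0.1793, 0.0713]
tcp_rot: [-180.0, 0.0, 27.0]
contact_force: [-2.7, 0.5, 6.5]
finger_gap: 0.126
grip_force: 30.0
```

```bash
python3 -m handwheel '[0,0,0,0,0.012,0,0, 0,0,0,0,0.026,0,0, 0,0,0,0,0.04,0,0, 0,0,0,0,0.052,0,0, 0,0,0,0,0.0565,0,0]';python3 -m handwheel '[0,0,0,0,0,0,0, 0,0,0,0,0,0,0, 0,0,0,0,0,-0.004,0, 0,0,0,0,0,-0.008,0, 0,0,0,0,0,-0.008,0]'
```

```text
time_s: 6.1
tcp_pos: [0.5422, -0.2305, 0.0713]
tcp_rot: [-180.0, 0.0, 27.0]
contact_force: [-2.0, 1.7, 5.9]
finger_gap: 0.13
grip_force: 30.0
time_s: 6.6
tcp_pos: [0.542, -0.2304, 0.079]
tcp_rot: [180.0, -0.0, 27.0]
contact_force: [1.8, -3.0, -0.8]
finger_gap: 0.129
grip_force: 30.0
```

```bash
python3 -m handwheel '[0,0,0,0,0,0,0.4, 0,0,0,0,0,0,0.4, 0,0,0,0,0,-0.045,0.4, 0,0,0,0.02,-0.03,-0.08,0.4, 0,0,0,0.04,-0.06,-0.115,0.4]';python3 -m handwheel '[0,0,8,0.022,-0.04,-0.015,0.4, 0,0,16,0.044,-0.08,-0.03,0.4, 0,0,24,0.066,-0.12,-0.045,0.4, 0,0,32,0.088,-0.16,-0.055,0.4, 0,0,40,0.11,-0.2,-0.055,0.4]';python3 -m handwheel '[0,0,8,-0.006,-0.03,0,0.4, 0,0,16,-0.012,-0.06,0,0.4, 0,0,24,-0.02,-0.095,0,0.4, 0,0,27,-0.024,-0.118,0,0.4, 0,0,27,-0.024,-0.118,0,0.4]'
python3 - <<'E'
from h import *
for i in range(4): s,R,t,st=snap('wrist')
st=ctrl.read_state();s,R,t,_=snap('wrist','g.png');print(st['tcp_pos'],st['tcp_rot'],st['joints'],st['time_s'])
for th in ['battery','tab_ridge','lamp','bay']:
    for r in ctrl.tip_of(th,s): print(th,r['p'],np.round(r['at'],4),proj(s,R,t,r['at']))
for r in ctrl.trace('battery',s)[:3]:
    k=r['pixels'];ys,xs=np.nonzero(k);print(r['p'],xs.min(),xs.max(),ys.min(),ys.max())
    p=ray(s,R,t,(xs.mean(),ys.mean()),.02)
    if ys.max()<300 and xs.max()<511:
        b=fit([(s,R,t,k)],p[0],p[1],yaws=np.radians([35,50,65,80]));print(np.round(b.x,3),np.degrees(b.x[2]),b.fun)
E
```

```text
time_s: 7.1
tcp_pos: [0.5497, -0.1579, 0.1947]
tcp_rot: [-179.9, 0.0, 26.9]
contact_force: [1.1, 0.5, -0.6]
finger_gap: 0.395
grip_force: 0.0
time_s: 7.6
tcp_pos: [0.5574, 0.0723, 0.2505]
tcp_rot: [-179.9, -0.1, -13.2]
contact_force: [0.8, -0.6, -0.4]
finger_gap: 0.402
grip_force: 0.0
time_s: 8.1
tcp_pos: [0.5558, 0.174, 0.2397]
tcp_rot: [179.0, 0.7, -37.4]
contact_force: [0.5, -0.8, -0.8]
finger_gap: 0.398
grip_force: 0.0
[0.55595964 0.17537948 0.24072495] [179.03243807   0.60746205 -36.94776802] [ -20.6075706    19.90082191    0.56868571   97.64202746   -0.19691266
   63.60049733 -146.9242406 ] 8.3
battery 0.97 [ 0.5178  0.3294 -0.0011] [np.float64(176.78458776371554), np.float64(245.8251427130491)]
battery 0.88 [ 0.553   0.1886 -0.0012] [np.float64(240.52135386822047), np.float64(167.98127629887716)]
battery 0.82 [4.050e-01 1.801e-01 3.000e-04] [np.float64(308.3042780259856), np.float64(245.6547871163662)]
bay 0.59 [ 0.5024 -0.1516  0.0082] [np.float64(503.9686125509741), np.float64(28.705125091577486)]
0.88 271 351 223 271
[41.37  18.469  0.816  1.187] 46.756744827734025 0.7093018896220755
0.82 212 268 151 192
[55.251 19.014  0.883  0.978] 50.59219551087799 0.026966901790558828
0.58 136 204 214 243
[53.619 30.466  1.616  0.726] 92.58085297164808 0.3996598639455783
```

View pics/g.png

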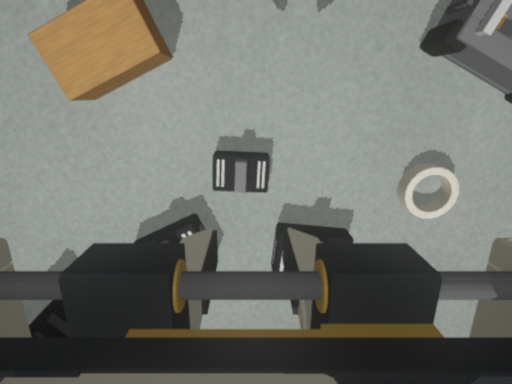

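Wrist view: the small pack C is at (240,170), upright, with grey ridge (fit scale 0.98, so it's the listed one). Tape is at (428,193) and carton at (100,45). Joint 7 is at its limit, so I'll use the equivalent half-turned grasp (yaw ≈ 140.6).

```bash
for i in 1 2 3 4; do python3 -m handwheel '[0,0,-8.5,0,0,0,0.4, 0,0,-17,0,0,0,0.4, 0,0,-25.5,0,0,0,0.4, 0,0,-34,0,0,0,0.4, 0,0,-42.5,0,0,0,0.4]' | egrep 'time|tcp'; done
python3 - <<'E'
from h import *
for i in range(4): s,R,t,st=snap('wrist')
st=ctrl.read_state();T=Ro.from_euler('xyz',st['tcp_rot'],degrees=True)
print(st['tcp_pos'],st['tcp_rot'],np.round(st['joints'],1),st['time_s'])
s,R,t,st=snap('wrist')
for r in ctrl.trace('battery',s):
    k=r['pixels'];ys,xs=np.nonzero(k);print(r['p'],xs.min(),xs.max(),ys.min(),ys.max())
    p=ray(s,R,t,(xs.mean(),ys.mean()),.02)
    if np.hypot(p[0]-.5525,p[1]-.19)<.03:
        b=fit([(s,R,t,k)],p[0],p[1],yaws=np.radians([40,50,60]));print(np.round(b.x,3),np.degrees(b.x[2]),b.fun)
        print('shift to z .11',T.inv().apply([b.x[0]/100,b.x[1]/100,.11]-np.array(st['tcp_pos'])))
E
```

```text
time_s: 9.1
tcp_pos: [0.5576, 0.1715, 0.2411]
tcp_rot: [179.8, 1.1, 5.4]
time_s: 9.6
tcp_pos: [0.5577, 0.1715, 0.2412]
tcp_rot: [-179.5, 0.9, 47.9]
time_s: 10.1
tcp_pos: [0.5577, 0.1715, 0.2412]
tcp_rot: [-179.0, 0.3, 90.4]
time_s: 10.6
tcp_pos: [0.5577, 0.1715, 0.2413]
tcp_rot: [-179.0, -0.4, 132.9]
[0.55762145 0.17188727 0.24116045] [-179.02278765   -0.42964006  132.35394842] [  3.1  22.5 -29.4  96.8  11.8  65.   12.7] 10.8
0.65 108 208 35 107
0.62 269 379 0 94
0.6 228 288 130 176
[55.211 18.896  0.877  0.99 ] 50.23453445137333 0.032457053617907294
shift to z .11 [0.01535095 0.0096661  0.13113347]
```

```bash
cat > go.py <<'E'
import sys
from h import *
# target x y z yaw -> rotvec + shift in tool axes
x,y,z,w=map(float,sys.argv[1:5])
st=ctrl.read_state();T=Ro.from_euler('xyz',st['tcp_rot'],degrees=True)
G=Ro.from_euler('xyz',[180,0,w],degrees=True)
print('turn',np.round((T.inv()*G).as_rotvec(degrees=True),2),'shift',np.round(T.inv().apply(np.array([x,y,z])-st['tcp_pos']),4),'t',st['time_s'],st['tcp_pos'],st['tcp_rot'])
E
python3 go.py .5523 .1895 .10 140.4
```

```text
turn [-0.95 -0.48 -7.93] shift [0.015  0.0101 0.1411] t 10.9 [0.55746163 0.17244498 0.24115592] [-179.01608656   -0.41725025  132.46918996]
```

```bash
python3 -m handwheel '[-0.95,-0.48,-7.93,0.007,0.005,0.04,0.4, -0.95,-0.48,-7.93,0.015,0.01,0.08,0.4, -0.95,-0.48,-7.93,0.015,0.01,0.12,0.4, -0.95,-0.48,-7.93,0.015,0.01,0.141,0.4, -0.95,-0.48,-7.93,0.015,0.01,0.141,0.4]' | egrep 'time|tcp'
python3 - <<'E'
from h import *
for i in range(4): s,R,t,st=snap('wrist')
s,R,t,st=snap('wrist')
for r in ctrl.trace('battery',s):
    k=r['pixels'];ys,xs=np.nonzero(k)
    p=ray(s,R,t,(xs.mean(),ys.mean()),.02)
    if np.hypot(p[0]-.5525,p[1]-.19)<.03:
        b=fit([(s,R,t,k)],p[0],p[1],yaws=np.radians([40,50,60]));print(xs.min(),xs.max(),ys.min(),ys.max(),np.round(b.x,3),np.degrees(b.x[2]),b.fun)
E
python3 go.py .5523 .1895 .028 140.4
```

```text
time_s: 11.4
tcp_pos: [0.5491, 0.1889, 0.0966]
tcp_rot: [-179.7, -0.2, 140.6]
202 290 167 233 [55.244 18.899  0.87   0.974] 49.83878596042633 0.027156676632071886
turn [0.14 0.1  0.21] shift [ 0.0002 -0.0017  0.0739] t 11.7 [0.55332023 0.19058681 0.1019179 ] [1.79857119e+02 1.05201489e-01 1.40612465e+02]
```

```bash
python3 -m handwheel '[0.1,0.1,0.2,0,-0.0018,0.03,0.4, 0.1,0.1,0.2,0,-0.0018,0.06,0.4, 0.1,0.1,0.2,0,-0.0018,0.073,0.4, 0.1,0.1,0.2,0,-0.0018,0.073,0.4, 0.1,0.1,0.2,0,-0.0018,0.073,0.4]'; python3 -m handwheel '[0,0,0,0,0,0,0, 0,0,0,0,0,0,0, 0,0,0,0,0,0,0, 0,0,0,0,0,0,0, 0,0,0,0,0,0,0]'
```

```text
time_s: 12.2
tcp_pos: [0.5516, 0.1891, 0.028]
tcp_rot: [-180.0, -0.1, 140.4]
contact_force: [0.2, -0.1, 0.2]
finger_gap: 0.4
grip_force: 0.0
time_s: 12.7
tcp_pos: [0.5511, 0.1888, 0.0273]
tcp_rot: [-179.9, -0.1, 140.4]
contact_force: [0.1, 0.2, 2.0]
finger_gap: 0.153
grip_force: 30.0
```

```bash
python3 -m handwheel '[0,0,0,0,0,-0.03,0, 0,0,0,0,0,-0.07,0, 0,0,0,0,0,-0.12,0, 0,0,0,0,0,-0.165,0, 0,0,0,-0.01,-0.02,-0.19,0]'; python3 -m handwheel '[0,0,5,-0.023,-0.039,0,0, 0,0,10,-0.046,-0.078,0,0, 0,0,15,-0.069,-0.117,0,0, 0,0,20,-0.092,-0.156,0,0, 0,0,23.5,-0.115,-0.195,0,0]'|egrep 'tcp|gap|grip'; python3 go.py .520 -.190 .22 116.9
```

```text
time_s: 13.2
tcp_pos: [0.5472, 0.1713, 0.2209]
tcp_rot: [179.8, -0.1, 140.7]
contact_force: [0.3, 1.3, -3.2]
finger_gap: 0.152
grip_force: 30.0
tcp_pos: [0.5092, -0.0583, 0.2166]
tcp_rot: [-179.8, -0.1, 116.8]
finger_gap: 0.149
grip_force: 30.0
turn [-0.23 -0.09 -0.14] shift [-0.1224 -0.0497 -0.0034] t 13.7 [ 0.5091894  -0.05833537  0.21658465] [-1.79773466e+02 -9.25749948e-02  1.16763320e+02]
```

```bash
python3 -m handwheel '[0,0,0,-0.04,-0.016,0,0, 0,0,0,-0.08,-0.032,-0.001,0, 0,0,0,-0.115,-0.047,-0.003,0, -0.1,0,-0.1,-0.12,-0.05,-0.003,0, -0.1,0,-0.1,-0.12,-0.05,-0.003,0]'|egrep 'tcp|gap|grip'
python3 - <<'E'
from h import *
for i in range(4): s,R,t,st=snap('wrist')
s,R,t,st=snap('wrist','i.png');print(st['tcp_pos'],st['tcp_rot'],st['joints'])
for th in ['bay','tab_ridge','lamp','battery']:
    for r in ctrl.tip_of(th,s): print(th,r['p'],np.round(r['at'],4))
np.savez('v.npz',img=s['img'],R=R,t=t,k=[s['fx'],s['fy'],s['cx'],s['cy']])
E
```

```text
tcp_pos: [0.5192, -0.1881, 0.2192]
tcp_rot: [-179.9, -0.1, 116.8]
finger_gap: 0.152
grip_force: 30.0
[ 0.52044395 -0.18402808  0.21989531] [-1.79944141e+02 -1.28658792e-01  1.17203605e+02] [ 32.06655993  18.37906378 -18.66871852 103.58482126   6.67559694
  59.24210203  38.05413213]
bay 0.97 [ 0.503  -0.1502  0.0101]
lamp 0.61 [ 5.253e-01 -1.943e-01  1.000e-04]
battery 0.93 [ 0.5229 -0.1835  0.1881]
```

View pics/i.png

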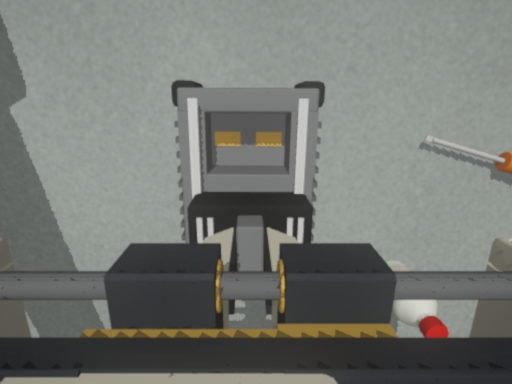

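Wrist view: open bay with rim corners about (205,111), (293,111), and near edge at row 174, contacts visible at (228,138) and (268,138). The held pack is below at (250,215), level.

```bash
python3 - <<'E'
from h import *
d=np.load('v.npz');s=dict(zip(['fx','fy','cx','cy'],d['k']));R,t=d['R'],d['t']
th=np.radians(-63.1);ex=np.array([np.cos(th),np.sin(th)]);ey=np.array([-ex[1],ex[0]])
for n,u,v,z in [('farL',205,111,.062),('farR',293,111,.062),('nearL',205,174,.062),('nearR',292,174,.062),('railL_in',199,140,.074),('railR_in',297,140,.074)]:
    p=ray(s,R,t,(u,v),z)[:2];print(n,np.round(p,4),round(p@ex,4),round(p@ey,4))
g=cv2.cvtColor(d['img'],cv2.COLOR_RGB2GRAY)
print(g[120,185:215]);print(g[120,282:318]);print(g[90:190,215][::1])
E
python3 go.py .502 -.1541 .13 116.9
```

```text
farL [ 0.4507 -0.1435] 0.3318 0.337
farR [ 0.5277 -0.1037] 0.3313 0.4237
nearL [ 0.4775 -0.2013] 0.3955 0.3347
nearR [ 0.5582 -0.1596] 0.3949 0.4256
railL_in [ 0.4583 -0.1698] 0.3588 0.3319
railR_in [ 0.5431 -0.1261] 0.3582 0.4272
[124 125 132 172 196 200 199 198 198 198 197 197 173 125  94  92 113 123
 122 105  79  67  64  65  65  71  84  87  90  88]
[ 89  89  88  81  70  66  67  68  75 111 124 125 125 126 124 136 184 199
 199 197 197 198 197 198 196 168 137 127 126 126 126 126 125 125 125 127]
[128 128 127 127 128 127 127 126 126 126 125 124 125 123 124 123 122 123
 122 120 111  94  82  85  88  89  89  89  88  89  88  88  88  88  89  89
  89  88  88  88  89  97 108 113 113 114 113 114 115 115 113 111 113 112
 111 104  91  90  93  91  92  91  89  89  90  93  92  91  89  89  88  90
  93  92  89  85  91  96  98  99  98  98 100 105 119 127 125 124 123 123
 123 122 122 122 123 123 122 123 122 123]
turn [-0.04 -0.05  0.22] shift [ 0.0363 -0.0023  0.0904] t 14.65 [ 0.52067143 -0.18544266  0.22033214] [-1.79958835e+02 -4.90869495e-02  1.17119874e+02]
```

```bash
python3 -m handwheel '[0,0,0,0.018,-0.001,0.02,0, 0,0,0.2,0.036,-0.002,0.04,0, 0,0,0.2,0.036,-0.002,0.06,0, 0,0,0.2,0.036,-0.002,0.085,0, 0,0,0.2,0.036,-0.002,0.085,0]'|egrep 'tcp|gap|grip';python3 -m handwheel '[0,0,0,0,0,0,0, 0,0,0,0,0,0,0, 0,0,0,0,0,0,0, 0,0,0,0,0,0,0, 0,0,0,0,0,0,0]'|grep gap; python3 go.py .5033 -.1534 .0405 116.9
```

```text
tcp_pos: [0.4997, -0.1541, 0.1326]
tcp_rot: [-179.7, -0.3, 116.9]
finger_gap: 0.15
grip_force: 30.0
finger_gap: 0.154
turn [-0.01 -0.01 -0.07] shift [0.0013 0.0015 0.0954] t 15.65 [ 0.50260333 -0.15524328  0.1358825 ] [-1.79990193e+02 -6.76941040e-03  1.16829824e+02]
```

```bash
python3 -m handwheel '[0,0,0,0.0012,0.0015,0.015,0, 0,0,0,0.0012,0.0015,0.03,0, 0,0,0,0.0012,0.0015,0.045,0, 0,0,0,0.0012,0.0015,0.06,0, 0,0,0,0.0012,0.0015,0.06,0]'|egrep 'tcp|force|gap';python3 -m handwheel '[0,0,0,0,0,0.01,0, 0,0,0,0,0,0.02,0, 0,0,0,0,0,0.03,0, 0,0,0,0,0,0.034,0, 0,0,0,0,0,0.034,0]'; python3 go.py .5033 -.1534 .0405 116.9
```

```text
tcp_pos: [0.5014, -0.1529, 0.0737]
tcp_rot: [-179.8, -0.2, 116.8]
contact_force: [-0.6, -0.3, -3.1]
finger_gap: 0.15
grip_force: 30.0
time_s: 16.65
tcp_pos: [0.5023, -0.1531, 0.0404]
tcp_rot: [-179.9, -0.1, 116.8]
contact_force: [-1.0, 0.5, -3.1]
finger_gap: 0.148
grip_force: 30.0
turn [-0.12 -0.12 -0.06] shift [-0.0007  0.0008 -0.0001] t 16.65 [ 0.50229512 -0.15310989  0.04044837] [-1.79884872e+02 -1.15124283e-01  1.16842715e+02]
```

```bash
python3 -m handwheel '[0,0,0,0,0,0.001,0, 0,0,0,0,0,0.001,0, 0,0,0,0,0,0.001,0, 0,0,0,0,0,0.001,0.3, 0,0,0,0,0,0.001,0.3]';python3 -m handwheel '[0,0,0,0,0,0,0.3, 0,0,0,0,0,0,0.3, 0,0,0,0,0,-0.02,0.3, 0,0,0,0,0,-0.06,0.3, 0,0,0,0,0,-0.1,0.3]'; python3 -m handwheel '[0,0,0,-0.02,0,-0.03,0.4, 0,0,0,-0.035,0,-0.06,0.4, 0,0,0,-0.035,0,-0.08,0.4, 0,0,0,-0.035,0,-0.08,0.4, 0,0,0,-0.035,0,-0.08,0.4]'|egrep 'time|tcp'
python3 - <<'E'
from h import *
for i in range(4): s,R,t,st=snap('wrist')
s,R,t,st=snap('wrist','j.png');print(st['tcp_pos'],st['tcp_rot'],st['joints'][6])
for th in ['bay','tab_ridge','battery']:
    for r in ctrl.tip_of(th,s): print(th,r['p'],np.round(r['at'],4),np.round(proj(s,R,t,r['at'])))
E
```

```text
time_s: 17.15
tcp_pos: [0.5037, -0.1535, 0.041]
tcp_rot: [180.0, 0.0, 116.8]
contact_force: [-0.3, 0.1, 0.6]
finger_gap: 0.27
grip_force: 0.0
time_s: 17.65
tcp_pos: [0.5023, -0.153, 0.1408]
tcp_rot: [-179.9, -0.1, 116.9]
contact_force: [0.8, -0.5, 0.1]
finger_gap: 0.303
grip_force: 0.0
time_s: 18.15
tcp_pos: [0.5188, -0.1844, 0.2201]
tcp_rot: [-180.0, -0.0, 116.8]
[ 0.51798183 -0.18399212  0.21878141] [-1.79851193e+02 -1.67880252e-01  1.16873268e+02] 37.66894267020662
tab_ridge 0.93 [ 0.5379 -0.2297  0.0978] [246. 237.]
battery 0.93 [ 0.5069 -0.1527  0.0107] [253. 141.]
```

View pics/j.png

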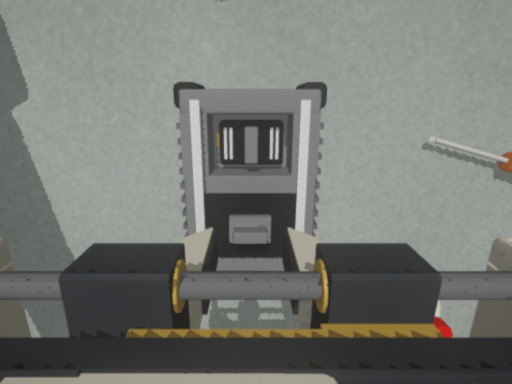

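The pack is flat in the bay at (253,141), ridge up, between the walls. The open tab is at (250,228). Back to yaw 27 above the tab.

```bash
python3 -m handwheel '[0,0,8.4,-0.015,0,0,0.5, 0,0,16.8,-0.03,0,0,0.5, 0,0,25.2,-0.04,0,0,0.5, 0,0,33.6,-0.052,0,0,0.5, 0,0,42,-0.052,0,0,0.5]'|grep tcp;python3 -m handwheel '[0,0,8.4,0,0,0,0.5, 0,0,16.8,0,0,0,0.5, 0,0,25.2,0,0,0,0.5, 0,0,33.6,0,0,0,0.5, 0,0,42,0,0,0,0.5]'|grep tcp;python3 -m handwheel '[0,0,5.9,0,0,0,0.5, 0,0,5.9,0,0,0.02,0.5, 0,0,5.9,0,0,0.05,0.5, 0,0,5.9,0,0,0.07,0.5, 0,0,5.9,0,0,0.07,0.5]'|grep tcp
python3 - <<'E'
from h import *
for i in range(4): s,R,t,st=snap('wrist')
s,R,t,st=snap('wrist','k.png')
for th in ['tab_ridge']:
    for r in ctrl.tip_of(th,s): print(th,r['p'],np.round(r['at'],4),np.round(proj(s,R,t,r['at'])))
E
python3 go.py .542 -.2304 .08 27
```

```text
tcp_pos: [0.5427, -0.2328, 0.2198]
tcp_rot: [-179.9, 0.0, 74.4]
tcp_pos: [0.5424, -0.2308, 0.2199]
tcp_rot: [-179.9, 0.1, 32.5]
tcp_pos: [0.5398, -0.2298, 0.1468]
tcp_rot: [-179.7, 0.3, 27.0]
tab_ridge 0.89 [ 0.5393 -0.231   0.1002] [247. 219.]
turn [ 0.06 -0.05 -0.06] shift [-0.0008 -0.0015  0.0717] t 20.35 [ 0.54335522 -0.23135931  0.15166017] [ 1.79944011e+02 -4.95365082e-02  2.69408491e+01]
```

View pics/k.png

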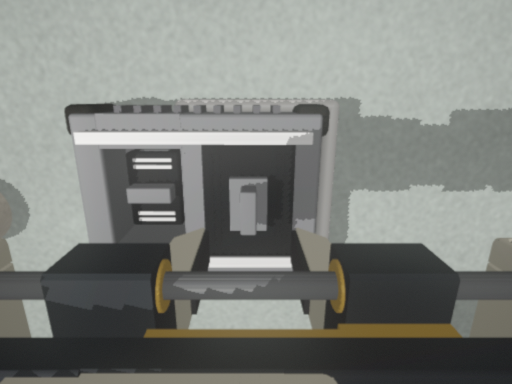

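The pack lies well in the bay at (155,193), and the tab ridge at (248,212) is centred between the open fingers. Descend and pinch.

```bash
python3 -m handwheel '[0,0,0,-0.001,-0.001,0.035,0.5, 0,0,0,-0.001,-0.001,0.06,0.5, 0,0,0,-0.001,-0.001,0.0715,0.5, 0,0,0,-0.001,-0.001,0.0715,0.5, 0,0,0,-0.001,-0.001,0.0715,0.5]';python3 -m handwheel '[0,0,0,0,0,0,0, 0,0,0,0,0,0,0, 0,0,0,0,0,0,0, 0,0,0,0,0,0,0, 0,0,0,0,0,0,0]'
```

```text
time_s: 20.85
tcp_pos: [0.5418, -0.2309, 0.0798]
tcp_rot: [180.0, -0.0, 26.9]
contact_force: [0.5, 0.4, 0.5]
finger_gap: 0.498
grip_force: 0.0
time_s: 21.35
tcp_pos: [0.5412, -0.2309, 0.079]
tcp_rot: [180.0, 0.0, 26.9]
contact_force: [0.7, -1.2, -1.3]
finger_gap: 0.128
grip_force: 30.0
```

```bash
python3 -m handwheel '[0,0,0,0,0,0.003,0, 0,0,0,0,0,0.006,0, 0,0,0,0,0,0.0075,0, 0,0,0,0,0,0.0075,0, 0,0,0,0,0,0.0075,0]'
```

```text
time_s: 21.85
tcp_pos: [0.5414, -0.231, 0.0716]
tcp_rot: [180.0, 0.0, 26.9]
contact_force: [-1.5, -1.4, 6.5]
finger_gap: 0.131
grip_force: 30.0
```

```bash
python3 -m handwheel '[0,0,0,0,-0.006,0,0, 0,0,0,0,-0.016,0,0, 0,0,0,0,-0.028,0,0, 0,0,0,0,-0.04,0,0, 0,0,0,0,-0.05,0,0]';python3 -m handwheel '[0,0,0,0,-0.01,0,0, 0,0,0,0,-0.02,0,0, 0,0,0,0,-0.03,0,0, 0,0,0,0,-0.0365,0,0, 0,0,0,0,-0.038,0,0]'
```

```text
time_s: 22.35
tcp_pos: [0.5187, -0.1863, 0.0718]
tcp_rot: [180.0, 0.0, 26.9]
contact_force: [0.7, -2.1, 6.4]
finger_gap: 0.125
grip_force: 30.0
time_s: 22.85
tcp_pos: [0.5023, -0.1538, 0.0722]
tcp_rot: [179.8, -0.0, 26.9]
contact_force: [1.7, -5.9, 6.3]
finger_gap: 0.125
grip_force: 30.0
```

```bash
python3 -m handwheel '[0,0,0,0,-0.001,0,0, 0,0,0,0,-0.001,0,0, 0,0,0,0,-0.001,0,0, 0,0,0,0,-0.001,-0.003,0, 0,0,0,0,-0.001,-0.007,0]';python3 -m handwheel '[0,0,0,0,0,0,0, 0,0,0,0,0,0,0.4, 0,0,0,0,0,0,0.4, 0,0,0,0,0,-0.02,0.4, 0,0,0,0,0,-0.05,0.4]';python3 -m handwheel '[0,0,0,-0.01,0,-0.03,0.4, 0,0,0,-0.02,0,-0.07,0.4, 0,0,0,-0.03,0,-0.1,0.4, 0,0,0,-0.03,0,-0.1,0.4, 0,0,0,-0.03,0,-0.1,0.4]'
python3 - <<'E'
from h import *
for i in range(4): s,R,t,st=snap('wrist')
s,R,t,st=snap('wrist')
for r in ctrl.tip_of('tab_ridge',s): print(r['p'],np.round(r['at'],4))
a=s['img'][60:240,130:370]
s,R,t,st=snap('side')
for r in ctrl.tip_of('tab_ridge',s): print(r['p'],np.round(r['at'],4))
b=s['img'][120:200,235:341]
cv2.imwrite('pics/l.png',np.vstack([cv2.resize(a,(400,300)),cv2.resize(b,(400,300))])[:,:,::-1])
E
```

```text
time_s: 23.35
tcp_pos: [0.5022, -0.1538, 0.0791]
tcp_rot: [179.8, -0.1, 26.9]
contact_force: [1.8, -6.9, -2.5]
finger_gap: 0.127
grip_force: 30.0
time_s: 23.85
tcp_pos: [0.4982, -0.1498, 0.1265]
tcp_rot: [-179.7, 0.3, 27.0]
contact_force: [1.8, 0.5, -0.4]
finger_gap: 0.387
grip_force: 0.0
time_s: 24.35
tcp_pos: [0.474, -0.1643, 0.2284]
tcp_rot: [-180.0, 0.0, 27.0]
contact_force: [0.3, 0.4, -1.0]
finger_gap: 0.401
grip_force: 0.0
0.7 [ 0.7808 -0.0352 -0.0012]
0.56 [ 0.4979 -0.1551  0.0931]
```

View pics/l.png

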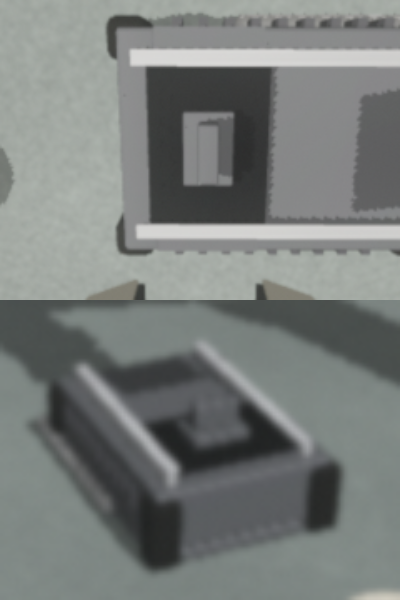

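The views show the cover fully back at the shut end, as at the start. The tab rose the full 7–8 mm and the force fell from +6.3 to −2.5 N, as at first grip, so it is latched. Handing in.

```bash
python3 -c "
from cell import ctrl
print(ctrl.finish_job())"
```

```text
the job is handed in; nothing more can be done
None
```

I opened the cover, laid the listed-size pack flat in the bay ridge up, slid the cover shut and handed the job in at about 25 s of the 67 s; tab latching is inferred from wrist force and position, and no verdict came back.

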